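# Stack the paint dishes on their coaster

### The arm

A 6-joint arm with a two-finger parallel gripper is mounted at the origin on the work surface. World frame = base frame: x ahead of the robot, y to its left, z up, the work surface at z = 0. Lengths are in m, angles in degrees, forces in N, time in s.
With the tool pointing down it reaches from about 0.35 to 0.925 m from the base axis. Payload 6.4 kg.
Tool frame: the origin (TCP) lies where the fingers leave the gripper's body, on its centre line; the fingertips stand 73 mm ahead of it and the grasp point (between the pads) lies 54 mm ahead of it (bot.hold_point_z is the z of the grasp point in the tool frame, in m); z points along the fingers, y is the line along which they close (so a half turn about z gives the same grasp; the last joint's range is limited). The gripper opens to 85 mm and grips with 20 to 120 N. Pads are 22 mm wide; open, the fingers measure 114 mm over their backs; the gripper's body (76 mm by 85 mm) begins 54 mm behind the grasp point. The pads swing forward as they close: fully open they stand 13 mm farther back than shut.
Start: joints at [62.962, 14.043, 89.255, -0, 76.702, -9.975], TCP at [0.191, 0.621, 0.304] pointing down, gripper open.
Joint ranges: [-179.41, 179.41], [-58.25, 129.5], [7.25, 145.43], [-54.29, 234.29], [11.92, 165.04], [-157.13, 157.13]. Speed limits (degrees/s): [147.25, 147.25, 180, 180, 180, 180].

### API

Orientations are given as a 3x3 rotation matrix whose columns are the frame's x, y, z axes.
In Python, from station import bot, vision gives the robot as it stands. The module is installed in compiled form; this text tells all that it offers.
- The arm moves only by the shell command python3 -m jog [FORCE], which reads ROWS from standard input. ROWS is a JSON list of rows, 1 to 20 of them, each an object with the fields wx, wy, wz (a rotation vector in normalised numbers (1 is pi rad)), sx, sy, sz (the shift in shares of the most that a row can go, 1 being 50 mm), jaw (the opening from 0.0 (shut) to 1.0 (fully open)); a field left out counts as zero (the opening has to be given); each row shifts and turns the commanded pose from where the row before left it, along the tool's axes as they then stand; what a row does not reach is not made up. A row lasts 1/10 s, in which the tool goes at most 0.05 m and 8.59 degrees, less where a joint would pass 70% of its speed; a pose out of reach is approached as far as the arm can. The fingers move at their own pace and stop on an object; FORCE is the grip in N (left out, the last holds). Time passes only in rows, so rows that do not move let the fingers close. It prints the time, the measured TCP pose, the force, the opening and the grip force at its end. A shift or turn number past 1, either way, is cut back to 1. Input that does not fit is refused with a message, and nothing moves.
- bot.state(): the state, without advancing time (a new reading comes with each control period).
- vision.read_camera(name): name is "side" or "top"; returns (picture, depth): 480x640x3 uint8, blue, green, red; 480x640 float32, m along the optical axis (not along the pixel's ray), 0 where there is no reading.
- vision.get_calibration(name): a dict with "vfov" (degrees; the focal length in pixels is half the picture's height over the tangent of half this angle, whatever the lens; pixels are square), "cx", "cy" (the principal point, pixels), "world_from_camera" (4x4, takes a point from camera to world coordinates). Camera axes: x right, y up, looking along -z (the intrinsics and any distortion apply to the point x, -y, -z); pixel columns grow to the right and rows downward; lengths in m; the calibration is good to about 2 mm. A picture is of the moment at which its call begins. get_calibration takes no time and is no camera call.
- bot.hand_in(): hands the job in; it is judged then, once.
The state is a dict: "clock": time; "joints": joint angles; "joint_velocities": joint speeds; "joint_torque": joint torques, N m; "tool_pos": TCP position; "ee_rot": TCP orientation; "force": force on the tool from outside, world axes, zero at the start; "wrist_torque": the same for the moment, N m; "gripper_width": opening from 0.0 (shut) to 1.0 (fully open); "grip_force": force on a finger pad.
Only numpy, scipy, OpenCV 4.12 (cv2) and the standard library are available. Lean on these libraries where they do the work, as an engineer would, in place of code of your own. Each camera call takes 0.05 s, during which the arm holds its last target. There are 200 camera calls.

### The job

Put the porcelain paint dishes away as one stack on the dark round coaster, building it up one piece at a time: the blue dish first, about in the middle of the coaster, then the red one nested on it, then the yellow one, and last the white lid on top, everything upright and fully seated. Set each piece down gently without dropping it, since it is porcelain. Leave the green dish, the water jar, the brass jar cap and the paint tube where they lie.

Things in the scene. Friction and masses are not known exactly. Their poses are not given: they have to be found in the camera images.
- dish_blue: Round blue porcelain paint dish, open on top; first (lowest) of the stack. 64 mm across, 30 mm high: foot 44 (bottom) to 48 mm across, 6 mm high, under a straight wall from 6 to 30 mm height; mouth 57 mm across, 19 mm deep. 100 g. Nested in a like dish (foot in its mouth, 4 mm play, shoulder on its rim) its origin is 24 mm above the lower one's. Origin: centre of the foot's underside, z up.
- dish_red: Round red porcelain paint dish, open on top; second. 64 mm across, 30 mm high: foot 44 (bottom) to 48 mm across, 6 mm high, under a straight wall from 6 to 30 mm height; mouth 57 mm across, 19 mm deep. 100 g. Nested in a like dish (foot in its mouth, 4 mm play, shoulder on its rim) its origin is 24 mm above the lower one's. Origin: centre of the foot's underside, z up.
- dish_yellow: Round yellow porcelain paint dish, open on top; third. 64 mm across, 30 mm high: foot 44 (bottom) to 48 mm across, 6 mm high, under a straight wall from 6 to 30 mm height; mouth 57 mm across, 19 mm deep. 100 g. Nested in a like dish (foot in its mouth, 4 mm play, shoulder on its rim) its origin is 24 mm above the lower one's. Origin: centre of the foot's underside, z up.
- dish_green: Round green porcelain paint dish, open on top; not for the stack, leave it. 64 mm across, 30 mm high: foot 44 (bottom) to 48 mm across, 6 mm high, under a straight wall from 6 to 30 mm height; mouth 57 mm across, 19 mm deep. 100 g. Nested in a like dish (foot in its mouth, 4 mm play, shoulder on its rim) its origin is 24 mm above the lower one's. Origin: centre of the foot's underside, z up.
- lid: White porcelain lid, right way up: foot 44 (bottom) to 48 mm across, 6 mm high; disc 64 mm across from 6 to 11 mm height; in the middle a straight round knob, 22 mm in diameter, from 11 to 35 mm height, to grip. 80 g. Seated in a dish its origin is 24 mm above that dish's. Origin: centre of the foot's underside, z up.
- coaster: Flat round near-black slate coaster, 90 mm across, 10 mm thick, fixed to the table; the stack stands on it. Origin: centre of its underside, so its top is at z = 10 mm.
- jar: Closed glass water jar with a metal cap and a paper label, standing, 58 mm across and 72 mm high, loose; leave it. Origin: centre of its underside.
- cap: Spare brass jar cap, a flat plain yellow-metal disc, 60 mm across and 12 mm high, loose; leave it. Origin: centre of its underside.
- tube: Silver paint tube with an orange band and a black screw cap, lying on the table, 84 mm long, up to 30 mm wide, 18 mm high, loose; leave it. Origin: middle of its length on the underside; its length is along its x axis.
There are look-alikes about, which are no part of the job. Of the things that look like the dish_blue, take the one that is farthest to the robot's right at the start.

How it is judged:
By the outcome, as a careful person would: the job done as asked, in the order asked, and still so for the second after the job is handed in, with the robot touching nothing.
It also fails if it takes over 120 s, if anything falls off the work surface, if the arm or the gripper's body presses on something with over 40 N, if the wrist force passes 120 N, or if a joint passes its speed limit or range.

## Working session

There is one attempt and no reset: what is moved stays moved. The work goes in short steps, Python scripts to look and compute and a shell command to move; the robot and the scene stay as the last step left them, time stands still between calls to the robot, and variables do not carry over. Pictures are saved under pics/ and viewed, at most 14 in all, crops included, and the job is handed in when it is done.

```bash
mkdir -p pics; python3 - <<'E'
from station import bot, vision
import cv2, numpy as np
for n in("side","top"):
    p,d=vision.read_camera(n); cv2.imwrite(f"pics/{n}0.png",p); np.save(f"{n}0.npy",d)
    print(n,vision.get_calibration(n),(d==0).mean())
s=bot.state();print(s['tool_pos'],s['ee_rot'],bot.hold_point_z,s['clock'])
E
```

```text
side {'vfov': 56.06758667425523, 'cx': 322.4528997444059, 'cy': 240.87374042803768, 'world_from_camera': array([[ 0.75038003,  0.33952858, -0.56714209,  0.10156464],
       [-0.66061958,  0.35585131, -0.66102315, -0.49492088],
       [-0.02261799,  0.87068375,  0.49132294,  0.47758132],
       [ 0.        ,  0.        ,  0.        ,  1.        ]])} 0.00421875
top {'vfov': 54.9185221197297, 'cx': 319.6163091224174, 'cy': 234.48393919831005, 'world_from_camera': array([[ 0.00231751,  0.98909573, -0.14725577,  0.46061933],
       [-0.99948328, -0.00242986, -0.03205089,  0.0522184 ],
       [-0.03205921,  0.14725395,  0.98857902,  0.99696769],
       [ 0.        ,  0.        ,  0.        ,  1.        ]])} 0.003916015625
[0.19053497 0.62105456 0.30289119] [[-9.55996430e-01  2.93377252e-01 -7.83637649e-04]
 [ 2.93378158e-01  9.55995176e-01 -1.57485056e-03]
 [ 2.87128483e-04 -1.73545368e-03 -9.99998453e-01]] 0.0539 0.1
```

View pics/top0.png

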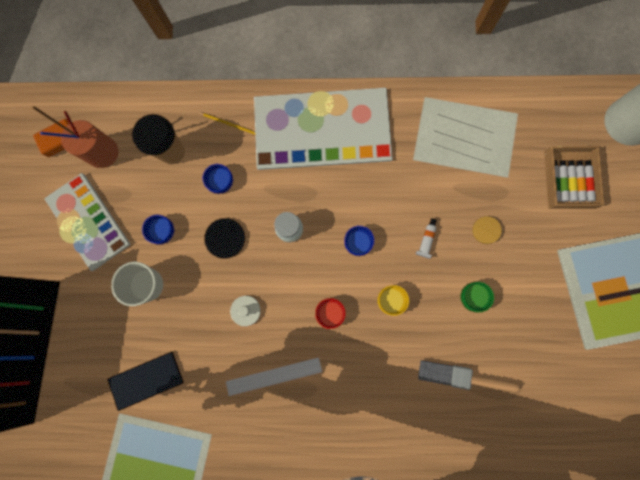

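View pics/side0.png

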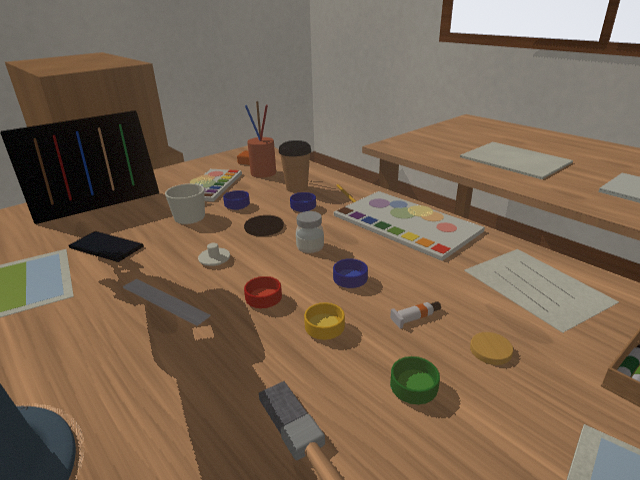

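Top picture: the blue-dish candidates are at (218,179), (158,229) and (359,240). The farthest to the robot's right (-y, image right) is (359,240). The other pieces are:
- **Red:** (331,313).
- **Yellow:** (394,300). The brass cap at (487,230) could be mistaken for it.
- **Lid:** the knobbed white piece at (245,311). The white cup is at (136,284).
- **Coaster:** the flat disc at (224,238). The black disc at (153,134) is a coffee-cup lid.

Side picture: blue (350,273), red (263,291), yellow (325,321), lid (214,256), coaster (264,225).

```bash
cat > h.py <<'E'
import numpy as np, cv2
from station import bot, vision
def cloud(n,d):
    c=vision.get_calibration(n); f=240/np.tan(np.radians(c['vfov']/2)); v,u=np.mgrid[:480,:640]
    P=np.stack([(u-c['cx'])/f*d,-(v-c['cy'])/f*d,-d,np.ones_like(d)],-1)
    W=(P@c['world_from_camera'].T)[...,:3]; W[d==0]=np.nan; return W
def obj(W,xy,r=.05,lo=.006,hi=.12):
    Q=W.reshape(-1,3); Q=Q[np.isfinite(Q[:,2])]
    return Q[(np.hypot(*(Q[:,:2]-xy).T)<r)&(Q[:,2]>lo)&(Q[:,2]<hi)]
def circ(q): # median-ish enclosing
    (x,y),r=cv2.minEnclosingCircle(q[:,:2].astype(np.float32)); return x,y,r
E
python3 - <<'E'
from h import *
W={n:cloud(n,np.load(n+'0.npy')) for n in('top','side')}
pt={'blue':(359,240),'red':(331,313),'yel':(394,300),'green':(477,297),'lid':(245,311),'coaster':(224,238),'jar':(289,227),'cap':(487,230),'tube':(428,238),'blue2':(218,179),'blue3':(158,229)}
for k,(u,v) in pt.items():
    xy=W['top'][v,u,:2]
    for n in W:
        q=obj(W[n],xy,.047 if k!='coaster' else .06)
        if len(q)<10: print(k,n,xy,'few');continue
        t=np.percentile(q[:,2],97); 
        s=q[q[:,2]>t-.008]; b=(np.percentile(s,1,0)+np.percentile(s,99,0))/2
        print(k,n,np.round(xy,3),'top z %.4f'%t,'c',np.round(circ(s),4),'bbox c',np.round(b[:2],4),len(s))
for n in W:
    for (x,y) in [(.45,.05),(.4,-.1),(.5,0.1)]:
        Q=W[n].reshape(-1,3);m=np.hypot(Q[:,0]-x,Q[:,1]-y)<.012;print(n,x,y,np.nanmedian(Q[m,2]),np.nanstd(Q[m,2]))
p=cv2.imread('pics/top0.png')[170:350,190:510];cv2.imwrite('pics/crop0.png',cv2.resize(p,None,fx=2.5,fy=2.5,interpolation=3))
E
```

```text
blue top [ 0.595 -0.   ] top z 0.0320 c [0.5931 0.0008 0.0322] bbox c [0.5922 0.0015] 164
blue side [ 0.595 -0.   ] top z 0.0297 c [5.916e-01 3.000e-04 3.360e-02] bbox c [ 5.906e-01 -3.000e-04] 323
red top [0.44 0.06] top z 0.0322 c [0.4409 0.0623 0.0318] bbox c [0.4409 0.0618] 167
red side [0.44 0.06] top z 0.0297 c [0.4397 0.0614 0.0332] bbox c [0.4384 0.0611] 353
yel top [ 0.468 -0.072] top z 0.0323 c [ 0.4676 -0.0683  0.032 ] bbox c [ 0.4677 -0.0682] 179
yel side [ 0.468 -0.072] top z 0.0296 c [ 0.4669 -0.0703  0.0335] bbox c [ 0.4656 -0.0697] 439
green top [ 0.474 -0.245] top z 0.0322 c [ 0.4752 -0.2419  0.0324] bbox c [ 0.4742 -0.2416] 198
green side [ 0.474 -0.245] top z 0.0295 c [ 0.4731 -0.2426  0.0329] bbox c [ 0.4728 -0.2435] 616
lid top [0.444 0.237] top z 0.0371 c [0.4454 0.2425 0.0107] bbox c [0.4454 0.2423] 87
lid side [0.444 0.237] top z 0.0347 c [0.4431 0.2413 0.0109] bbox c [0.4429 0.2412] 78
coaster top [0.6   0.292] top z 0.0143 c [0.5926 0.2924 0.0532] bbox c [0.6007 0.2924] 1304
coaster side [0.6   0.292] top z 0.0110 c [0.5978 0.293  0.0476] bbox c [0.5984 0.29
[... 565 characters left out ...]
ue2 top [0.732 0.309] top z 0.0324 c [0.7307 0.3085 0.0324] bbox c [0.7306 0.3085] 183
blue2 side [0.732 0.309] top z 0.0293 c [0.7305 0.3079 0.0353] bbox c [0.7288 0.3076] 178
blue3 top [0.62  0.436] top z 0.0319 c [0.6184 0.4346 0.0322] bbox c [0.6178 0.4345] 200
blue3 side [0.62  0.436] top z 0.0299 c [0.6165 0.4351 0.0333] bbox c [0.6165 0.4343] 172
top 0.45 0.05 0.012345417910799794 0.0017969251670277102
top 0.4 -0.1 0.0008000552312200648 0.0017980299655049523
top 0.5 0.1 0.0007390214814290696 0.0017506949414736435
side 0.45 0.05 0.010616066444113392 0.0038316226970388353
side 0.4 -0.1 -0.0006923525009952247 0.0007579111456271079
side 0.5 0.1 -0.0006930282450460235 0.0008943781166153189
```

View pics/crop0.png

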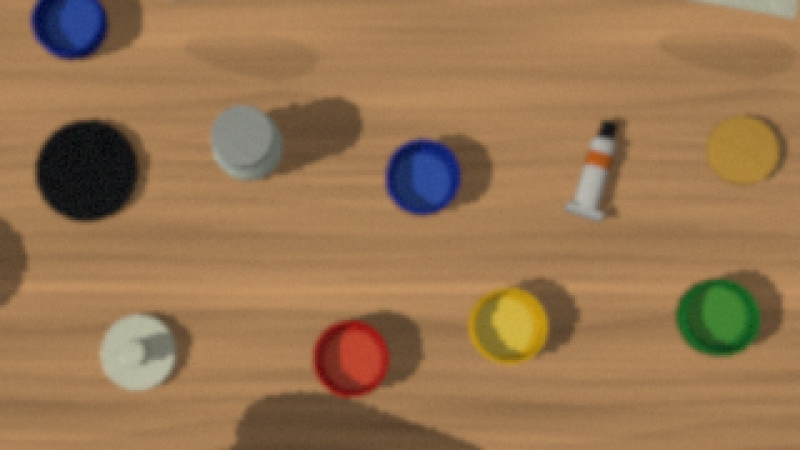

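The crop confirms the choices: blue at crop (423,176) is a plain dish, the coaster at (87,170) is a flat disc, and the lid with its knob is at (138,352). First I square the tool to the world axes, then travel to blue.

The rows are not in the units I measure in: shifts go in shares of 50 mm and turns go in shares of pi rad. I convert before sending: -0.0345 m is -0.69, -0.0223 m is -0.446, -8.53 degrees / 180 = -0.0474.

```bash
echo '[{"wz":-0.0474, "jaw":1}, {"wz":-0.0474, "jaw":1}, {"sx":-0.446, "sy":-0.69, "sz":0.1, "jaw":1}, {"sx":-0.446, "sy":-0.69, "sz":0.1, "jaw":1}, {"sx":-0.446, "sy":-0.69, "sz":0.1, "jaw":1}, {"sx":-0.446, "sy":-0.69, "sz":0.1, "jaw":1}, {"sx":-0.446, "sy":-0.69, "sz":0.1, "jaw":1}, {"sx":-0.446, "sy":-0.69, "sz":0.1, "jaw":1}, {"sx":-0.446, "sy":-0.69, "sz":0.1, "jaw":1}, {"sx":-0.446, "sy":-0.69, "sz":0.1, "jaw":1}, {"sx":-0.446, "sy":-0.69, "sz":0.1, "jaw":1}, {"sx":-0.446, "sy":-0.69, "sz":0.1, "jaw":1}, {"sx":-0.446, "sy":-0.69, "sz":0.1, "jaw":1}, {"sx":-0.446, "sy":-0.69, "sz":0.1, "jaw":1}, {"sx":-0.446, "sy":-0.69, "sz":0.1, "jaw":1}, {"sx":-0.446, "sy":-0.69, "sz":0.1, "jaw":1}, {"sx":-0.446, "sy":-0.69, "sz":0.1, "jaw":1}, {"sx":-0.446, "sy":-0.69, "sz":0.1, "jaw":1}, {"sx":-0.446, "sy":-0.69, "sz":0.1, "jaw":1}, {"sx":-0.446, "sy":-0.69, "sz":0.1, "jaw":1}]' | python3 -m jog 30
python3 - <<'E'
from h import *
s=bot.state();print(s['tool_pos'],s['ee_rot'],s['joints'],s['clock'])
# side/top plane offsets differ ~+-1.5mm: refine centres with colour-masked coaster
for n in('top','side'):
    p=cv2.imread(f'pics/{n}0.png');W=cloud(n,np.load(n+'0.npy'))
    m=(p.max(2)<60)&(np.hypot(W[...,0]-.599,W[...,1]-.2915)<.06)&(W[...,2]<.02)
    m=cv2.morphologyEx(m.astype(np.uint8),cv2.MORPH_OPEN,np.ones((3,3)))>0
    q=W[m];print(n,circ(q),(np.percentile(q,1,0)+np.percentile(q,99,0))/2,np.median(q[:,2]))
E
```

```text
clock: 2.1
tool_pos: [0.5925, -0.0012, 0.2132]
ee_rot: [[-1.0, 0.0, -0.001], [0.0, 1.0, 0.0], [0.001, 0.0, -1.0]]
force: [0.1, 0.1, 0.1]
gripper_width: 0.999
grip_force: 0.0
[ 0.59252896 -0.00118127  0.21322677] [[-9.99999655e-01  3.58308716e-04 -7.49020465e-04]
 [ 3.58151588e-04  9.99999914e-01  2.09901519e-04]
 [ 7.49095610e-04  2.09633184e-04 -9.99999697e-01]] [-1.10700192e+01  1.20499310e+01  1.01647597e+02  3.88924867e-03
  6.63468988e+01 -1.01051056e+02] 2.1
top (0.6012455224990845, 0.2908627688884735, 0.0440099835395813) [0.60062383 0.29090229 0.01065202] 0.010863331396960718
side (0.5974999666213989, 0.2890828847885132, 0.044552773237228394) [0.59654553 0.28774337 0.00549953] 0.009201776130165595
```

Scaled: 0.03 m is 0.6, 0.025 m is 0.5.

```bash
echo '[{"sy":0.03, "sz":0.6, "jaw":1}, {"sz":0.6, "jaw":1}, {"sz":0.6, "jaw":1}, {"sz":0.5, "jaw":1}, {"sz":0.36, "jaw":1}, {"jaw":1}, {"jaw":0}, {"jaw":0}, {"jaw":0}, {"jaw":0}, {"jaw":0}, {"jaw":0}, {"jaw":0}, {"jaw":0}]' | python3 -m jog 30
```

```text
clock: 3.5
tool_pos: [0.5931, 0.0017, 0.0825]
ee_rot: [[-1.0, -0.0, 0.003], [-0.0, 1.0, -0.0], [-0.003, -0.0, -1.0]]
force: [-0.8, 0.6, 6.1]
gripper_width: 0.747
grip_force: 33.7
```

Scaled: -0.035 m is -0.7, -0.025 m is -0.5.

```bash
echo '[{"sz":-0.06, "jaw":0}, {"sz":-0.2, "jaw":0}, {"sz":-0.5, "jaw":0}, {"sz":-0.7, "jaw":0}, {"sz":-0.7, "jaw":0}, {"sz":-0.24, "jaw":0}, {"jaw":0}, {"jaw":0}]' | python3 -m jog
python3 - <<'E'
from h import *
p,d=vision.read_camera('side');cv2.imwrite('pics/s1.png',p[100:340,200:520]);np.save('s1.npy',d)
print(bot.state()['tool_pos'])
W=cloud('side',d);m=(p[...,0]>1.6*p[...,2].astype(float))&(p[...,0]>60)&(np.hypot(W[...,0]-.592,W[...,1])<.06)&(W[...,2]>.05)
q=W[m];print(len(q),np.percentile(q,[1,50,99],0))
E
```

```text
clock: 4.3
tool_pos: [0.5912, 0.002, 0.1993]
ee_rot: [[-1.0, 0.0, -0.003], [0.0, 1.0, 0.0], [0.003, 0.0, -1.0]]
force: [-0.2, 0.3, -2.1]
gripper_width: 0.751
grip_force: 33.5
[0.59088478 0.00208003 0.19860117]
574 [[ 0.55772579 -0.02838725  0.122649  ]
 [ 0.57976367  0.01083842  0.13492867]
 [ 0.61743965  0.03158566  0.14631487]]
```

View pics/s1.png

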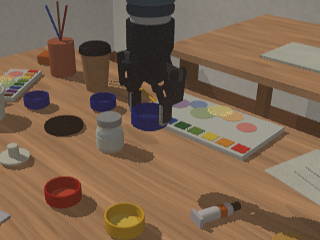

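The picture shows blue held upright in the fingers at crop (150,113), with the jar at (108,130) and the coaster at (64,125). Next I carry it over to the coaster.

Scaled: 0.036 m is 0.72, 0.01 m is 0.2.

```bash
echo '[{"sx":-0.02, "sy":0.3, "sz":-0.1, "jaw":0}, {"sx":-0.02, "sy":0.6, "jaw":0}, {"sx":-0.02, "sy":0.72, "jaw":0}, {"sx":-0.02, "sy":0.72, "jaw":0}, {"sx":-0.02, "sy":0.72, "jaw":0}, {"sx":-0.02, "sy":0.72, "jaw":0}, {"sx":-0.02, "sy":0.72, "jaw":0}, {"sy":0.66, "jaw":0}, {"sy":0.4, "jaw":0}, {"sy":0.2, "jaw":0}, {"sz":0.2, "jaw":0}, {"sz":0.4, "jaw":0}, {"sz":0.5, "jaw":0}, {"sz":0.4, "jaw":0}, {"sz":0.3, "jaw":0}, {"jaw":0}, {"jaw":0}]' | python3 -m jog
python3 -c "
from h import *
s=bot.state();print(s['tool_pos'],s['force'])"
```

```text
clock: 6.05
tool_pos: [0.5994, 0.2893, 0.116]
ee_rot: [[-1.0, 0.001, -0.0], [0.001, 1.0, -0.0], [0.0, -0.0, -1.0]]
force: [-0.1, 0.6, -1.4]
gripper_width: 0.74
grip_force: 33.5
[0.59941096 0.28929179 0.11596227] [-0.06771377  0.64903028 -1.38481126]
```

Scaled: 0.01 m is 0.2, 0.006 m is 0.12.

```bash
echo '[{"sz":0.2, "jaw":0}, {"sz":0.12, "jaw":0}, {"sz":0.06, "jaw":0}, {"sz":0.03, "jaw":0}, {"sz":0.02, "jaw":0}, {"jaw":0}, {"jaw":0}]' | python3 -m jog|sed -n '2p;4,5p'; echo '[{"sz":0.02, "jaw":0}, {"jaw":0}, {"jaw":0}]' | python3 -m jog|sed -n '2p;4,5p'
```

```text
tool_pos: [0.5992, 0.29, 0.0947]
force: [0.3, 0.4, -1.0]
gripper_width: 0.746
tool_pos: [0.5991, 0.2899, 0.0934]
force: [0.3, 0.5, -0.5]
gripper_width: 0.742
```

Scaled: 0.001 m is 0.02.

```bash
for i in 1; do echo '[{"sz":0.02, "jaw":0}, {"jaw":0}, {"jaw":0}]' | python3 -m jog|sed -n '2p;4,5p';done; echo '[{"sz":0.014, "jaw":0}, {"jaw":0}, {"jaw":0}]' | python3 -m jog|sed -n '2p;4,5p'
```

```text
tool_pos: [0.5992, 0.2899, 0.0925]
force: [-0.5, 0.1, -0.3]
gripper_width: 0.745
tool_pos: [0.5992, 0.2899, 0.0925]
force: [-2.5, -1.6, 4.8]
gripper_width: 0.744
```

Contact came at TCP z 0.0925, as predicted. Now I release, rise and head for red.

Scaled: -0.04 m is -0.8, -0.03 m is -0.6.

```bash
echo '[{"jaw":0.78}, {"jaw":0.85}, {"jaw":1}, {"jaw":1}, {"jaw":1}, {"jaw":1}, {"sz":-0.2, "jaw":1}, {"sz":-0.6, "jaw":1}, {"sz":-0.6, "jaw":1}, {"sz":-0.6, "jaw":1}, {"sz":-0.4, "jaw":1}, {"sx":0.4, "sy":-0.4, "jaw":1}, {"sx":0.6, "sy":-0.8, "jaw":1}, {"sx":0.6, "sy":-0.8, "jaw":1}, {"sx":0.6, "sy":-0.8, "jaw":1}, {"sx":0.6, "sy":-0.8, "jaw":1}, {"sx":0.4, "sy":-0.8, "jaw":1}, {"sy":-0.16, "jaw":1}, {"jaw":1}, {"jaw":1}]' | python3 -m jog
python3 - <<'E'
from h import *
for n in('top','side'):
    p,d=vision.read_camera(n);W=cloud(n,d)
    for k,xy,r in(('blue',(.599,.29),.045),):
        q=obj(W,xy,r,.025); t=np.percentile(q[:,2],97);s=q[q[:,2]>t-.008];print(n,k,t,circ(s),len(s))
print(bot.state()['tool_pos'])
E
```

```text
clock: 9.65
tool_pos: [0.4399, 0.0623, 0.2125]
ee_rot: [[-1.0, -0.0, 0.002], [-0.0, 1.0, 0.0], [-0.002, 0.0, -1.0]]
force: [0.8, 0.1, 0.7]
gripper_width: 1.001
grip_force: 0.0
top blue 0.04353638831600362 (0.5993369817733765, 0.2902188301086426, 0.03246592730283737) 173
side blue 0.03987687496424781 (0.5947862863540649, 0.29072248935699463, 0.034501753747463226) 99
[0.43974097 0.06273628 0.21203163]
```

Scaled: 0.03 m is 0.6, -0.0005 m is -0.01.

```bash
echo '[{"sy":-0.01, "sz":0.6, "jaw":1}, {"sz":0.6, "jaw":1}, {"sz":0.6, "jaw":1}, {"sz":0.5, "jaw":1}, {"sz":0.29, "jaw":1}, {"jaw":1}, {"jaw":0}, {"jaw":0}, {"jaw":0}, {"jaw":0}, {"jaw":0}, {"jaw":0}, {"jaw":0}, {"jaw":0}]' | python3 -m jog 30
echo '[{"jaw":0}, {"sz":-0.06, "jaw":0}, {"sz":-0.2, "jaw":0}, {"sz":-0.5, "jaw":0}, {"sz":-0.7, "jaw":0}, {"sz":-0.7, "jaw":0}, {"sz":-0.24, "jaw":0}, {"jaw":0}, {"jaw":0}]' | python3 -m jog
```

```text
clock: 11.15
tool_pos: [0.4403, 0.0615, 0.0835]
ee_rot: [[-1.0, 0.0, 0.003], [0.0, 1.0, 0.0], [-0.003, 0.0, -1.0]]
force: [0.3, 2.6, 7.1]
gripper_width: 0.736
grip_force: 33.6
clock: 12.05
tool_pos: [0.4382, 0.0614, 0.2009]
ee_rot: [[-1.0, 0.0, -0.002], [0.0, 1.0, 0.0], [0.002, 0.0, -1.0]]
force: [-0.1, 0.5, -1.3]
gripper_width: 0.733
grip_force: 33.3
```

Scaled: 0.036 m is 0.72, -0.02 m is -0.4.

```bash
echo '[{"sx":-0.2, "sy":0.28, "jaw":0}, {"sx":-0.4, "sy":0.58, "jaw":0}, {"sx":-0.5, "sy":0.72, "jaw":0}, {"sx":-0.5, "sy":0.72, "jaw":0}, {"sx":-0.5, "sy":0.72, "jaw":0}, {"sx":-0.5, "sy":0.72, "jaw":0}, {"sx":-0.4, "sy":0.58, "jaw":0}, {"sx":-0.18, "sy":0.25, "jaw":0}, {"sz":0.4, "jaw":0}, {"sz":0.4, "jaw":0}, {"sz":0.3, "jaw":0}, {"jaw":0}, {"jaw":0}]' | python3 -m jog
python3 - <<'E'
from h import *
for n in('top','side'):
    p,d=vision.read_camera(n);W=cloud(n,d)
    hsv=cv2.cvtColor(p,cv2.COLOR_BGR2HSV)
    near=np.hypot(W[...,0]-.598,W[...,1]-.29)<.06
    for k,m in(('red',((hsv[...,0]<6)|(hsv[...,0]>174))),('blue',(abs(hsv[...,0].astype(int)-118)<12))):
        q=W[m&near&(hsv[...,1]>130)&(W[...,2]>.018)]
        if len(q)>5: print(n,k,len(q),np.percentile(q,[1,99],0).round(4).tolist(),np.mean(np.percentile(q,[1,99],0),0))
    cv2.imwrite(f'pics/{n}2.png',cv2.resize(p[150:300,150:350],None,fx=3,fy=3))
for i in range(3): s=bot.state();print(s['tool_pos'])
E
```

```text
clock: 13.35
tool_pos: [0.5977, 0.2896, 0.1461]
ee_rot: [[-1.0, 0.0, -0.002], [0.0, 1.0, -0.001], [0.002, -0.001, -1.0]]
force: [-0.2, -0.2, 0.2]
gripper_width: 0.736
grip_force: 33.3
top red 58 [[0.573, 0.2529, 0.0722], [0.596, 0.277, 0.1513]] [0.58446802 0.26493898 0.11174589]
top blue 82 [[0.5691, 0.2583, 0.0191], [0.5973, 0.2846, 0.0424]] [0.58319954 0.27144854 0.03074136]
side red 362 [[0.5655, 0.2576, 0.0677], [0.6174, 0.3209, 0.0942]] [0.59146408 0.28925736 0.08096846]
side blue 79 [[0.5659, 0.2643, 0.0189], [0.6282, 0.3187, 0.0405]] [0.5970579  0.29151804 0.02967487]
[0.59868233 0.28991803 0.14812786]
[0.59868233 0.28991803 0.14812786]
[0.59868233 0.28991803 0.14812786]
```

View pics/side2.png

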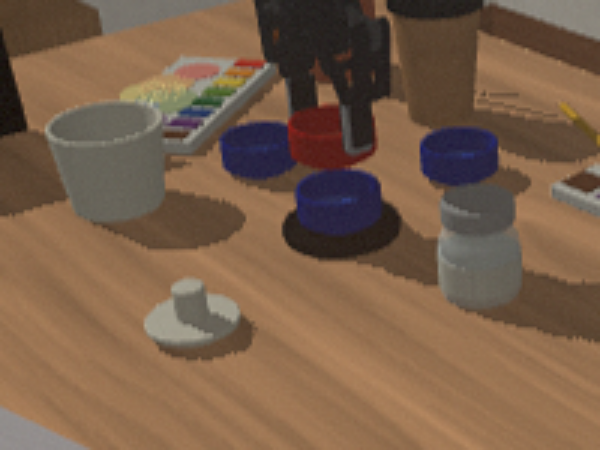

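The picture shows blue (339,200) centred on the coaster and red (332,135) above it. The 2 px leftward offset is what perspective predicts for aligned dishes. Now I lower it.

Scaled: 0.01 m is 0.2, 0.008 m is 0.16.

```bash
echo '[{"sz":0.2, "jaw":0}, {"sz":0.16, "jaw":0}, {"sz":0.1, "jaw":0}, {"sz":0.06, "jaw":0}, {"sz":0.02, "jaw":0}, {"jaw":0}, {"jaw":0}, {"jaw":0}]' | python3 -m jog|sed -n '2p;4,5p'; echo '[{"sz":0.02, "jaw":0}, {"jaw":0}, {"jaw":0}]' | python3 -m jog|sed -n '2p;4,5p'; echo '[{"sz":0.02, "jaw":0}, {"jaw":0}, {"jaw":0}]' | python3 -m jog|sed -n '2p;4,5p'
```

```text
tool_pos: [0.5983, 0.2899, 0.1206]
force: [0.5, -0.6, -1.6]
gripper_width: 0.735
tool_pos: [0.5981, 0.2899, 0.1192]
force: [-0.5, -0.4, -0.2]
gripper_width: 0.732
tool_pos: [0.5981, 0.2899, 0.1181]
force: [0.1, 0.7, -0.5]
gripper_width: 0.738
```

Scaled: 0.0008 m is 0.016.

```bash
echo '[{"sz":0.016, "jaw":0}, {"jaw":0}, {"jaw":0}]' | python3 -m jog|sed -n '2p;4,5p'; echo '[{"sz":0.012, "jaw":0}, {"jaw":0}, {"jaw":0}]' | python3 -m jog|sed -n '2p;4,5p'
```

```text
tool_pos: [0.5983, 0.2899, 0.1176]
force: [-0.2, -0.0, 0.3]
gripper_width: 0.735
tool_pos: [0.5983, 0.2899, 0.1176]
force: [-2.2, -0.3, 5.7]
gripper_width: 0.729
```

Contact at 0.1174, as expected (0.117), so red is seated. I release and go to yellow.

Scaled: -0.038 m is -0.76, -0.037 m is -0.74.

```bash
echo '[{"jaw":0.78}, {"jaw":0.85}, {"jaw":1}, {"jaw":1}, {"jaw":1}, {"jaw":1}, {"sz":-0.2, "jaw":1}, {"sz":-0.6, "jaw":1}, {"sz":-0.6, "jaw":1}, {"sz":-0.6, "jaw":1}, {"sx":0.12, "sy":-0.36, "jaw":1}, {"sx":0.28, "sy":-0.76, "jaw":1}, {"sx":0.28, "sy":-0.76, "jaw":1}, {"sx":0.28, "sy":-0.76, "jaw":1}, {"sx":0.28, "sy":-0.76, "jaw":1}, {"sx":0.28, "sy":-0.76, "jaw":1}, {"sx":0.28, "sy":-0.76, "jaw":1}, {"sx":0.28, "sy":-0.76, "jaw":1}, {"sx":0.28, "sy":-0.76, "jaw":1}, {"sx":0.26, "sy":-0.74, "jaw":1}]' | python3 -m jog
echo '[{"sz":0.6, "jaw":1}, {"sz":0.6, "jaw":1}, {"sz":0.4, "jaw":1}, {"jaw":1}, {"jaw":1}]' | python3 -m jog
python3 - <<'E'
from h import *
for n in('top','side'):
    p,d=vision.read_camera(n);W=cloud(n,d)
    q=obj(W,(.598,.29),.045,.045); t=np.percentile(q[:,2],97);s=q[q[:,2]>t-.008];print(n,t,circ(s),len(s))
    if n=='side':cv2.imwrite(f'pics/side3.png',cv2.resize(p[150:350,200:400],None,fx=3,fy=3))
print(bot.state()['tool_pos'])
E
```

```text
clock: 17.45
tool_pos: [0.4665, -0.0706, 0.2178]
ee_rot: [[-1.0, -0.0, 0.002], [-0.0, 1.0, -0.001], [-0.002, -0.001, -1.0]]
force: [1.2, -0.7, 0.1]
gripper_width: 0.998
grip_force: 0.0
clock: 17.95
tool_pos: [0.4675, -0.0692, 0.1377]
ee_rot: [[-1.0, -0.0, 0.001], [-0.0, 1.0, -0.0], [-0.001, -0.0, -1.0]]
force: [0.7, -0.6, 0.6]
gripper_width: 1.004
grip_force: 0.0
top 0.06609389552148955 (0.598974347114563, 0.2897474765777588, 0.03217104449868202) 200
side 0.0639624415673158 (0.5970291495323181, 0.2889719307422638, 0.03397979214787483) 211
[ 0.46819287 -0.06942577  0.13855885]
```

View pics/side3.png

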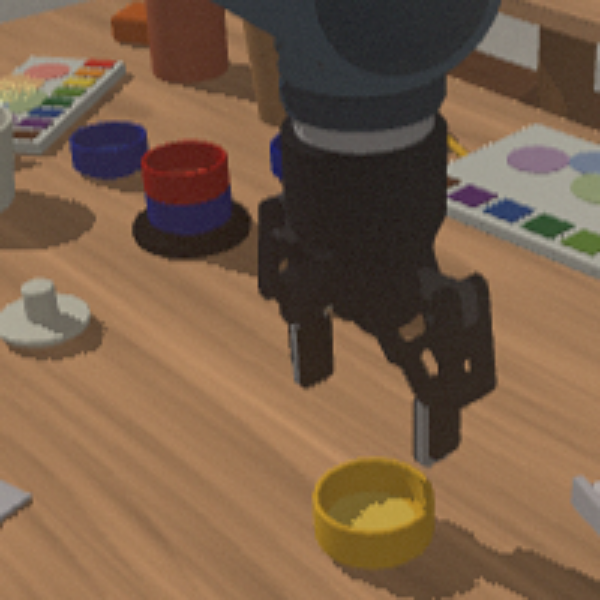

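The picture shows red seated squarely on blue at (187,190), and the gripper straddling yellow (375,512).

Scaled: 0.025 m is 0.5, 0.02 m is 0.4.

```bash
echo '[{"sz":0.5, "jaw":1}, {"sz":0.4, "jaw":1}, {"sz":0.2, "jaw":1}, {"jaw":1}, {"jaw":0}, {"jaw":0}, {"jaw":0}, {"jaw":0}, {"jaw":0}, {"jaw":0}, {"jaw":0}, {"jaw":0}]' | python3 -m jog 30
echo '[{"jaw":0}, {"sz":-0.06, "jaw":0}, {"sz":-0.2, "jaw":0}, {"sz":-0.5, "jaw":0}, {"sz":-0.7, "jaw":0}, {"sz":-0.7, "jaw":0}, {"sz":-0.5, "jaw":0}, {"jaw":0}, {"jaw":0}]' | python3 -m jog
```

```text
clock: 19.25
tool_pos: [0.4682, -0.0695, 0.0835]
ee_rot: [[-1.0, -0.0, 0.003], [-0.0, 1.0, -0.001], [-0.003, -0.001, -1.0]]
force: [-2.5, 0.9, 5.6]
gripper_width: 0.737
grip_force: 32.5
clock: 20.15
tool_pos: [0.467, -0.0691, 0.2153]
ee_rot: [[-1.0, 0.0, 0.001], [0.0, 1.0, -0.001], [-0.001, -0.001, -1.0]]
force: [0.6, -0.4, -1.4]
gripper_width: 0.737
grip_force: 33.5
```

Scaled: 0.038 m is 0.76, 0.037 m is 0.74.

```bash
echo '[{"sx":-0.12, "sy":0.36, "jaw":0}, {"sx":-0.28, "sy":0.76, "jaw":0}, {"sx":-0.28, "sy":0.76, "jaw":0}, {"sx":-0.28, "sy":0.76, "jaw":0}, {"sx":-0.28, "sy":0.76, "jaw":0}, {"sx":-0.28, "sy":0.76, "jaw":0}, {"sx":-0.28, "sy":0.76, "jaw":0}, {"sx":-0.28, "sy":0.76, "jaw":0}, {"sx":-0.28, "sy":0.76, "jaw":0}, {"sx":-0.26, "sy":0.74, "jaw":0}, {"jaw":0}, {"sz":0.3, "jaw":0}, {"sz":0.4, "jaw":0}, {"sz":0.3, "jaw":0}, {"jaw":0}, {"jaw":0}]' | python3 -m jog
python3 - <<'E'
from h import *
p,d=vision.read_camera('side');cv2.imwrite(f'pics/side4.png',cv2.resize(p[130:280,180:380],None,fx=3,fy=3))
print(bot.state()['tool_pos'])
E
```

```text
clock: 21.75
tool_pos: [0.5977, 0.2891, 0.1639]
ee_rot: [[-1.0, 0.001, -0.002], [0.001, 1.0, -0.001], [0.002, -0.001, -1.0]]
force: [-0.4, -1.0, -1.5]
gripper_width: 0.735
grip_force: 33.6
[0.59830093 0.28938522 0.16502808]
```

View pics/side4.png

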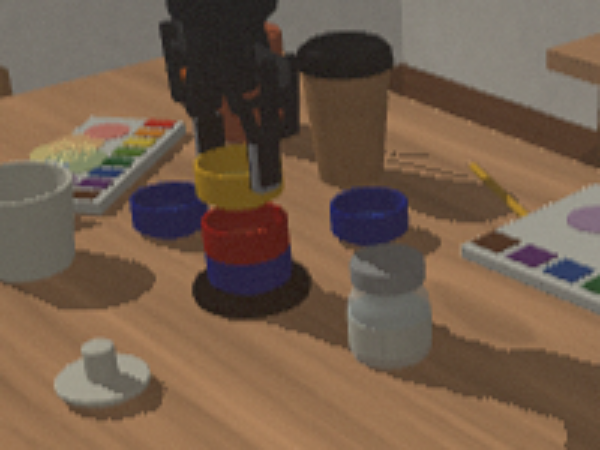

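Yellow (239,178) hangs level over red (245,232), with an offset consistent with perspective. I lower it, expecting a seat at about 0.141.

Scaled: 0.01 m is 0.2, 0.006 m is 0.12.

```bash
echo '[{"sz":0.2, "jaw":0}, {"sz":0.12, "jaw":0}, {"sz":0.08, "jaw":0}, {"sz":0.02, "jaw":0}, {"jaw":0}, {"jaw":0}, {"jaw":0}]' | python3 -m jog|sed -n '2p;4,5p'; echo '[{"sz":0.02, "jaw":0}, {"jaw":0}, {"jaw":0}]' | python3 -m jog|sed -n '2p;4,5p'; echo '[{"sz":0.014, "jaw":0}, {"jaw":0}, {"jaw":0}]' | python3 -m jog|sed -n '2p;4,5p'
```

```text
tool_pos: [0.5983, 0.29, 0.1441]
force: [-0.2, 0.4, -0.8]
gripper_width: 0.738
tool_pos: [0.5981, 0.2899, 0.1428]
force: [-0.4, -0.9, -1.1]
gripper_width: 0.731
tool_pos: [0.5981, 0.2899, 0.142]
force: [-0.1, 0.5, -0.8]
gripper_width: 0.74
```

Scaled: 0.0006 m is 0.012.

```bash
echo '[{"sz":0.012, "jaw":0}, {"jaw":0}, {"jaw":0}]' | python3 -m jog|sed -n '2p;4,5p'; echo '[{"sz":0.012, "jaw":0}, {"jaw":0}, {"jaw":0}]' | python3 -m jog|sed -n '2p;4,5p'
```

```text
tool_pos: [0.5982, 0.2899, 0.1417]
force: [-0.5, 0.1, 0.3]
gripper_width: 0.738
tool_pos: [0.5984, 0.2899, 0.1416]
force: [-1.6, -1.0, 4.8]
gripper_width: 0.734
```

Yellow is seated. I release and go over the lid.

Scaled: -0.03 m is -0.6, -0.01 m is -0.2.

```bash
echo '[{"jaw":0.78}, {"jaw":0.85}, {"jaw":1}, {"jaw":1}, {"jaw":1}, {"jaw":1}, {"sz":-0.2, "jaw":1}, {"sz":-0.6, "jaw":1}, {"sz":-0.6, "jaw":1}, {"sx":0.2, "sy":-0.06, "jaw":1}, {"sx":0.48, "sy":-0.15, "jaw":1}, {"sx":0.6, "sy":-0.188, "jaw":1}, {"sx":0.6, "sy":-0.188, "jaw":1}, {"sx":0.6, "sy":-0.188, "jaw":1}, {"sx":0.4, "sy":-0.126, "jaw":1}, {"sx":0.2, "sy":-0.06, "sz":0.2, "jaw":1}, {"sz":0.6, "jaw":1}, {"sz":0.4, "jaw":1}, {"jaw":1}, {"jaw":1}]' | python3 -m jog
python3 - <<'E'
from h import *
for n in('top','side'):
    p,d=vision.read_camera(n);W=cloud(n,d)
    q=obj(W,(.598,.29),.045,.065); t=np.percentile(q[:,2],97);s=q[q[:,2]>t-.008];print(n,t,circ(s),len(s))
    if n=='side':cv2.imwrite(f'pics/side5.png',cv2.resize(p[130:280,140:340],None,fx=3,fy=3))
print(bot.state()['tool_pos'])
E
```

```text
clock: 25.7
tool_pos: [0.444, 0.2419, 0.1512]
ee_rot: [[-1.0, 0.0, -0.0], [0.0, 1.0, -0.0], [0.0, -0.0, -1.0]]
force: [-0.2, 0.2, 0.0]
gripper_width: 0.997
grip_force: 0.0
top 0.0901002390663328 (0.597676157951355, 0.28969046473503113, 0.032506462186574936) 198
side 0.08767774333738668 (0.5977755784988403, 0.28874388337135315, 0.03524990379810333) 213
[0.44493595 0.24213693 0.15231069]
```

View pics/side5.png

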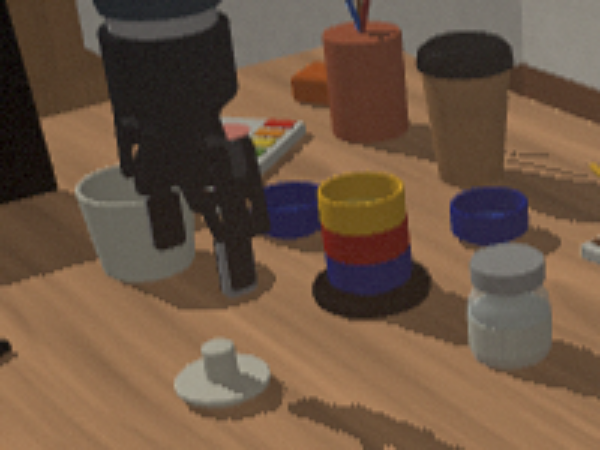

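The stack (365,230) is three dishes, straight and seated. The lid is at (222,375), below the gripper and clear of the white cup (135,220).

Scaled: 0.025 m is 0.5, 0.0125 m is 0.25.

```bash
echo '[{"sz":0.5, "jaw":1}, {"sz":0.5, "jaw":1}, {"sz":0.25, "jaw":1}, {"jaw":1}, {"jaw":0}, {"jaw":0}, {"jaw":0}, {"jaw":0}, {"jaw":0}, {"jaw":0}, {"jaw":0}, {"jaw":0}, {"jaw":0}, {"jaw":0}]' | python3 -m jog 30
```

```text
clock: 27.2
tool_pos: [0.4446, 0.242, 0.0891]
ee_rot: [[-1.0, -0.0, 0.001], [-0.0, 1.0, 0.0], [-0.001, 0.0, -1.0]]
force: [-0.8, 0.6, 6.3]
gripper_width: 0.242
grip_force: 29.4
```

Scaled: -0.035 m is -0.7, -0.025 m is -0.5.

```bash
echo '[{"jaw":0}, {"jaw":0}, {"sz":-0.06, "jaw":0}, {"sz":-0.2, "jaw":0}, {"sz":-0.5, "jaw":0}, {"sz":-0.7, "jaw":0}, {"sz":-0.7, "jaw":0}, {"sz":-0.24, "jaw":0}, {"jaw":0}, {"jaw":0}]' | python3 -m jog
python3 - <<'E'
from h import *
for n in('top','side'):
    p,d=vision.read_camera(n);W=cloud(n,d)
    hsv=cv2.cvtColor(p,cv2.COLOR_BGR2HSV)
    q=W[(hsv[...,1]<60)&(hsv[...,2]>90)&(np.hypot(W[...,0]-.444,W[...,1]-.242)<.05)&(W[...,2]>.1)&(W[...,2]<.14)]
    if len(q)>9:print(n,len(q),np.percentile(q,[1,99],0).round(4).tolist(),np.percentile(q,[1,99],0).mean(0))
    if n=='side':cv2.imwrite(f'pics/side6.png',cv2.resize(p[130:280,140:340],None,fx=3,fy=3))
print(bot.state()['tool_pos'])
E
```

```text
clock: 28.2
tool_pos: [0.4434, 0.2416, 0.2071]
ee_rot: [[-1.0, 0.0, -0.002], [0.0, 1.0, -0.001], [0.002, -0.001, -1.0]]
force: [0.1, 0.6, -1.3]
gripper_width: 0.242
grip_force: 29.4
top 63 [[0.4197, 0.2157, 0.1258], [0.4718, 0.23, 0.1327]] [0.44575359 0.22283292 0.12927102]
side 344 [[0.4112, 0.2095, 0.1174], [0.4707, 0.268, 0.136]] [0.44095137 0.23872246 0.12669608]
[0.44296575 0.24152737 0.20621969]
```

View pics/side6.png

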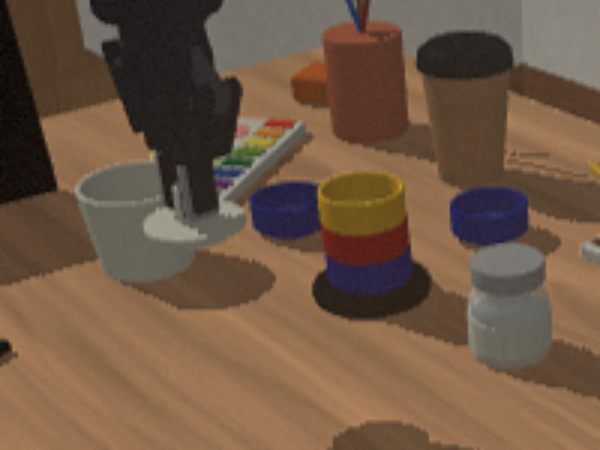

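The lid is held level at (195,222). I carry it over the stack (363,200).

Scaled: -0.03 m is -0.6, -0.0237 m is -0.474.

```bash
echo '[{"sx":-0.2, "sy":0.062, "sz":-0.1, "jaw":0}, {"sx":-0.474, "sy":0.15, "jaw":0}, {"sx":-0.6, "sy":0.186, "jaw":0}, {"sx":-0.6, "sy":0.186, "jaw":0}, {"sx":-0.6, "sy":0.186, "jaw":0}, {"sx":-0.4, "sy":0.122, "jaw":0}, {"sx":-0.2, "sy":0.062, "jaw":0}, {"jaw":0}, {"sz":0.24, "jaw":0}, {"sz":0.2, "jaw":0}, {"jaw":0}, {"jaw":0}]' | python3 -m jog
python3 - <<'E'
from h import *
p,d=vision.read_camera('side');cv2.imwrite(f'pics/side7.png',cv2.resize(p[130:280,180:380],None,fx=3,fy=3))
print(bot.state()['tool_pos'])
E
```

```text
clock: 29.5
tool_pos: [0.597, 0.2894, 0.1906]
ee_rot: [[-1.0, -0.0, -0.002], [-0.0, 1.0, -0.0], [0.002, -0.0, -1.0]]
force: [-0.3, -0.2, -0.5]
gripper_width: 0.238
grip_force: 29.4
[0.59741986 0.28952912 0.19129142]
```

View pics/side7.png

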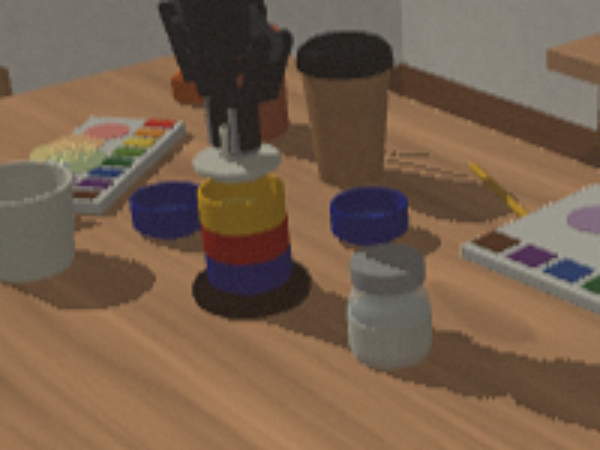

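The lid (238,160) is centred over yellow (243,200), allowing for perspective. I lower it to an expected seat of about 0.171.

Scaled: 0.008 m is 0.16, 0.005 m is 0.1.

```bash
echo '[{"sz":0.16, "jaw":0}, {"sz":0.1, "jaw":0}, {"sz":0.06, "jaw":0}, {"sz":0.02, "jaw":0}, {"jaw":0}, {"jaw":0}, {"jaw":0}]' | python3 -m jog|sed -n '2p;4,5p'; echo '[{"sz":0.02, "jaw":0}, {"jaw":0}, {"jaw":0}]' | python3 -m jog|sed -n '2p;4,5p'; echo '[{"sz":0.014, "jaw":0}, {"jaw":0}, {"jaw":0}]' | python3 -m jog|sed -n '2p;4,5p'
```

```text
tool_pos: [0.598, 0.2896, 0.1747]
force: [-0.1, -0.2, -0.5]
gripper_width: 0.247
tool_pos: [0.5978, 0.2896, 0.1733]
force: [-1.4, 0.1, -1.6]
gripper_width: 0.241
tool_pos: [0.5978, 0.2896, 0.1726]
force: [0.7, 0.3, 0.2]
gripper_width: 0.242
```

Scaled: 0.0008 m is 0.016.

```bash
echo '[{"sz":0.016, "jaw":0}, {"jaw":0}, {"jaw":0}]' | python3 -m jog|sed -n '2p;4,5p'; echo '[{"sz":0.012, "jaw":0}, {"jaw":0}, {"jaw":0}]' | python3 -m jog|sed -n '2p;4,5p'
```

```text
tool_pos: [0.5978, 0.2896, 0.1718]
force: [-0.1, 0.7, -1.7]
gripper_width: 0.245
tool_pos: [0.5978, 0.2896, 0.1713]
force: [0.4, -0.0, -0.5]
gripper_width: 0.241
```

Scaled: 0.0005 m is 0.01.

```bash
echo '[{"sz":0.01, "jaw":0}, {"jaw":0}, {"jaw":0}]' | python3 -m jog|sed -n '2p;4,5p'; echo '[{"sz":0.008, "jaw":0}, {"jaw":0}, {"jaw":0}]' | python3 -m jog|sed -n '2p;4,5p'
```

```text
tool_pos: [0.598, 0.2896, 0.1712]
force: [-1.6, 0.0, 0.8]
gripper_width: 0.241
tool_pos: [0.5981, 0.2897, 0.1712]
force: [-1.8, -0.6, 5.4]
gripper_width: 0.244
```

The lid is seated at 0.171. I release slowly, rise straight up and look.

Scaled: 0.04 m is 0.8, -0.03 m is -0.6.

```bash
echo '[{"jaw":0.28}, {"jaw":0.35}, {"jaw":0.5}, {"jaw":0.7}, {"jaw":0.7}, {"jaw":0.7}, {"sz":-0.1, "jaw":0.7}, {"sz":-0.4, "jaw":0.7}, {"sz":-0.6, "jaw":0.7}, {"sz":-0.6, "jaw":0.7}, {"sz":-0.4, "jaw":0.7}, {"sx":0.6, "jaw":0.7}, {"sx":0.8, "jaw":0.7}, {"sx":0.8, "jaw":0.7}, {"sx":0.6, "jaw":0.7}, {"jaw":0.7}, {"jaw":0.7}]' | python3 -m jog
python3 - <<'E'
from h import *
for n in('top','side'):
    p,d=vision.read_camera(n);W=cloud(n,d)
    q=obj(W,(.598,.29),.045,.085,.14); k=q[q[:,2]>.108]; s=q[q[:,2]<.102]
    print(n,'knob',np.percentile(k[:,2],97),circ(k),'disc z',np.percentile(s[:,2],[50,95]),circ(s))
    cv2.imwrite(f'pics/{n}8.png',cv2.resize(p[130:330,140:340] if n=='side' else p[150:350,150:350],None,fx=3,fy=3))
E
```

```text
clock: 33.75
tool_pos: [0.4578, 0.2897, 0.2761]
ee_rot: [[-1.0, -0.0, 0.002], [-0.0, 1.0, 0.0], [-0.002, 0.0, -1.0]]
force: [1.2, 0.3, 0.7]
gripper_width: 0.696
grip_force: 0.0
top knob 0.12046411730419346 (0.5987833142280579, 0.28958454728126526, 0.011020200327038765) disc z [0.09364818 0.09663587] (0.5983957648277283, 0.2900668680667877, 0.03240980952978134)
side knob 0.11719328699931765 (0.5954028367996216, 0.28916576504707336, 0.012434285134077072) disc z [0.09219484 0.09857648] (0.5951751470565796, 0.2893213927745819, 0.03389941155910492)
```

View pics/side8.png

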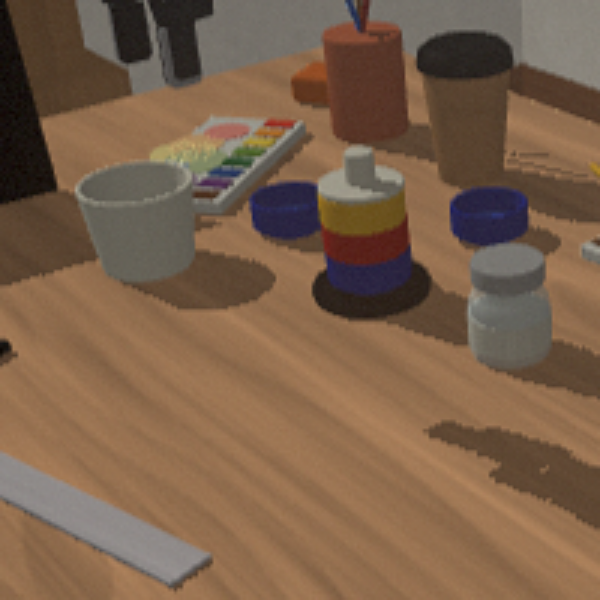

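The complete stack at (363,230) is upright with the lid on top. The knob top measures 119 mm (117 expected, within camera error), and the neighbours have not moved. I am handing in.

```bash
python3 -c "
from station import bot
print(bot.hand_in())"
```

```text
the job is handed in; nothing more can be done
None
```

The blue, red and yellow dishes and the white lid are stacked in that order at the middle of the coaster, each set down gently and seated. The job was handed in at about 34 s on the robot's clock, but no verdict was returned.

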